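Close the lamp bay of a cold-light source and hold the interlock in

ROBOT

A 6-joint arm with a two-finger parallel gripper is mounted at the origin on the work surface; the furniture and walls round the work are solid. World frame = base frame: x ahead of the robot, y to its left, z up, the work surface at z = 0. Lengths are in m, angles in rad, forces in N, time in s.
With the tool pointing down it reaches from about 0.3 to 0.875 m from the base axis. Payload 6.4 kg.
Tool frame: the origin (TCP) lies between the finger pads; the fingertips stand arm.tips_ahead ahead of it and the grasp point (between the pads) is the TCP (arm.tips_ahead is the distance from the TCP to the fingertips, in m); z points along the fingers, y is the line along which they close (so a half turn about z gives the same grasp; the last joint's range is limited). The gripper opens to 88 mm and grips with 3 to 60 N. Pads are 18 mm wide; open, the fingers measure 123 mm over their backs; the gripper's body (75 mm by 187 mm) begins 45 mm behind the grasp point.
Start: joints at [-1.354, 0.181, 1.607, -0, 1.354, -0.206], TCP at [0.236, -0.524, 0.225] pointing down, gripper open.
Joint ranges: [-2.99, 2.99], [-0.89, 2.07], [0.3, 2.58], [-1.14, 4.28], [0, 2.63], [-3.12, 3.12]. Speed limits (rad/s): [2.57, 2.57, 3.01, 3.14, 3.14, 3.14].

INTERFACE

Orientations are given as a rotation vector (axis times angle).
In Python, from bench import arm gives the robot as it stands. The module is installed in compiled form; this text tells all that it offers.
- The arm moves only by the tool drive_tool, never from a script. Its argument "rows" is a list that holds one entry, the list of rows, each a list of 6 numbers: the shift along the tool's x, y, z in mm, then the turn, a rotation vector about the tool's x, y, z in degrees. In form: [[[dx, dy, dz, wx, wy, wz], ...]]. A call has 1 to 5 rows; each row shifts and turns the commanded pose from where the row before left it, along the tool's axes as they then stand; what a row does not reach is not made up. A row lasts 1/10 s, in which the tool goes at most 50 mm and 8.59 degrees, less where a joint would pass 70% of its speed; a pose out of reach is approached as far as the arm can. A call is refused whole if a number of a shift passes 50 or a number of a turn 8.59, either way. A call with a gripper value outside its range is refused whole. "jaw" is the finger opening in mm, from 0 to 88.1, set as the call begins (left out, the last holds). The fingers move at their own pace and stop on an object; "newtons" is the grip in N (left out, the last holds). Time passes only in rows, so rows that do not move let the fingers close. It gives the time, the measured TCP pose, the force, the opening and the grip force at its end, in the units of the state.
- arm.read_state(): the state, without advancing time (a new reading comes with each control period).
- arm.snapshot(name): name is "side" or "top"; returns the picture (480x640x3 uint8, red, green, blue); there is no depth.
- arm.camera_params(name): a dict with "fx", "fy", "cx", "cy" (pixels), "origin" and "attitude" of the camera in the world. Camera axes: x right, y up, looking along -z (the intrinsics and any distortion apply to the point x, -y, -z); pixel columns grow to the right and rows downward; lengths in m; the calibration is good to about 2 mm. A picture is of the moment at which its call begins. camera_params takes no time and is no camera call.
- arm.sign_off(): hands the job in; it is judged then, once.
The state is a dict: "clock": time; "q": joint angles; "qvel": joint speeds; "joint_torque": joint torques, N m; "eef_pos": TCP position; "orientation": TCP orientation; "ft_force": force on the tool from outside, world axes, zero at the start; "torque": the same for the moment, N m; "opening": finger opening in m; "gripper_force": force on a finger pad.
Only numpy, scipy, OpenCV 4.12 (cv2) and the standard library are available. Lean on these libraries where they do the work, as an engineer would, in place of code of your own. Each camera call takes 0.05 s, during which the arm holds its last target. There are 200 camera calls.

TASK

The lamp in the microscope's light source has been changed. First fasten the vent flap by its captive knob: push it down and turn it clockwise until it catches, so that the flap cannot ride up. Then tuck the tongue edge of the lamp cover fully home under the flap without lifting the flap, press the cover flat so that it keeps the interlock plunger down, and finish while still holding it pressed there for the lamp test; do not knock over the two vials.

Things in the scene. Friction and masses are not known exactly. Their poses are not given: they have to be found in the camera images.
- lightbox: Light source, fixed grey box 250 x 200 x 88 mm. Origin under its centre on the table; +x from its front panel (dial, round socket) to its rear, z up. The cover lies on its deck, 75 mm up, in a channel y = -63 to +63 mm between shoulders 7 mm high, open at the front (x = -126 mm), ending at the stop (x = +50 mm). The open lamp bay is x = -50 to +20, y = -45 to +45 mm
- lap_stop (a point): Middle of the foot of the stop, on the deck (x = +50, y = 0, z = 75 mm in the light source's frame); axes as the light source. The cover is home when its tongue edge meets this stop. The flap laps over the last 22 mm in front of it (-x; 30 mm with its up-turned hem), with 7.5 mm of clear height between deck and flap
- flap (a joint): Vent flap, rad: 0 lying flat, grows as its front edge rises. Steel leaf 156 mm wide (y), 78 mm long (x), 3 mm thick, 140 g, hinged at its rear edge (x = +100 mm on the light source), lying over the rear of the channel, top face 85.5 mm above the table; up-turned hem at its front edge, up to 89 mm. Held down by its weight; by the knob's spring too once that is caught
- flap_edge (a point): Middle of the underside of the flap's front (lapped) edge
- lock_turn (a joint): Turn of the flap's captive knob, rad: about 0 at the start, grows clockwise seen from above, stops at 1.5. Its cross bar sits in a slot, so it turns only after the knob is pushed down by 3.5 mm or more, and is caught from about 0.8 on. Friction 0.025 N m
- lock_push (a joint): Downward travel of the same knob, m: 0 up (sprung), 0.0055 at the bottom; spring 2.1 N at 0, 6 N at the bottom. When caught it stays down at about 0.003 after it is let go
- lock_grip (a point): Grip point of the knob, on its vertical axis (x = +68, y = 0 mm in the light source's frame), 30 mm above the flap's top face when up. The knob is a round black fluted knob, 28 mm across, that reaches from 10 mm to 34 mm above the flap
- cover: Lamp cover, loose, about 150 g: grey steel sheet 130 (x) x 120 (y) x 4 mm, flat on the table at first, dark louvre slots on top. Origin in the middle of its underside. Its +x edge is the tongue (108 mm wide over the last 12 mm). A bow handle along y (bar 70 mm long, 10 mm thick in x, z = 14 to 28 mm) stands at x = -35 mm. In place: +x as the light source's, origin at its x = -15 mm, on the deck
- cover_edge (a point): Middle of the lower edge of the cover's tongue (x = +65 mm on the cover)
- cover_handle (a point): Grip point of the cover's handle: x = -35 mm, 26 mm above the cover's underside
- interlock (a joint): Travel of the interlock plunger, m: 0 up, 0.004 when its top is level with the deck. A white 10 mm domed pin in the deck, at x = -62, y = 0 mm in the light source's frame, standing 4 mm proud; spring 1.6 N at 0, 5.2 N at 0.004. The cover presses it down; let go, it lifts the cover's front again
- vial_a: Bystander: glass vial, 21 mm across, 48 mm tall, standing; origin under it
- vial_b: Bystander: glass vial, 21 mm across, 48 mm tall, standing; origin under it
There are look-alikes about, which are no part of the job. Several things have the shape of the cover; the one meant has the colours described above.

How it is judged:
On the way, in this order (a step that is already met when the one before it is completed fails the run):
1. the flap's knob is pushed in, turned clockwise and caught (value of joint lock_turn above 0.8 rad and value of joint lock_push above 0.002 m), for 0.2 s.
2. the cover's tongue edge is under the flap's lapped edge (x of cover_edge in the frame of lap_stop above -0.018 m and z of cover_edge in the frame of lap_stop between -0.004 and 0.005 m and y of cover_edge in the frame of lap_stop between -0.012 and 0.012 m), for 0.1 s.
At the end, for the whole second after the job is handed in: Knob still caught (over 0.8 rad, 2 mm down); flap below 0.04 rad; cover's tongue under it within 5 mm of the stop, under 3 mm off the deck; cover flat (tilt under 0.025 rad, 0.06 rad in direction); interlock more than 3 mm down; fingers still pressing or holding the cover (over 1 N), at rest (all of step 1 and value of joint flap below 0.04 rad and x of cover_edge in the frame of lap_stop above -0.005 m and z of cover_edge in the frame of lap_stop between -0.004 and 0.003 m and angle between the x axis of cover and the x axis of lightbox, either way round below 0.06 rad and angle between cover's own z axis and vertical below 0.025 rad and value of joint interlock above 0.003 m and contact force between the fingers and cover above 1 N and linear speed of cover below 0.01 m/s and y of cover_edge in the frame of lap_stop between -0.012 and 0.012 m); the arm keeps its last pose, push and grip.
It fails at once if the flap is lifted (more than 0.07 rad, some 5 mm at its edge) (value of joint flap above 0.07 rad).
It fails at once if a vial is knocked over (angle between any of vial_a, vial_b's own z axis and vertical above 0.5 rad).
It also fails if it takes over 58 s, if anything falls off the work surface, if the arm or the gripper's body presses on something with over 40 N, if the wrist force passes 120 N, or if a joint passes its speed limit or range.

## Working session

There is one attempt and no reset: what is moved stays moved. The work goes in short steps, Python scripts to look and compute and a tool call to move; the robot and the scene stay as the last step left them, time stands still between calls to the robot, and variables do not carry over. Pictures are saved under pics/ and viewed, at most 10 in all, crops included, and the job is handed in when it is done.

Besides the shell and the picture viewer there is one more tool, called as a command line: name --argument value ..., lists and objects as JSON in quotes. drive_tool: Moves the arm, as the interface text tells. Its arguments: {"type":"object","properties":{"rows":{"type":"array"},"jaw":{"type":"number"},"newtons":{"type":"number"}},"required":["rows"]}

```bash
mkdir -p pics; python3 - <<'E'
from bench import arm
import cv2
for n in("top","side"):
    cv2.imwrite(f"pics/{n}0.png",arm.snapshot(n)[:,:,::-1]); print(n,arm.camera_params(n))
s=arm.read_state(); print(s, arm.tips_ahead)
E
```

```text
top {'fx': 535.9916508029955, 'fy': 535.9916508029955, 'cx': 318.4690756290781, 'cy': 237.41058877380658, 'origin': array([ 0.36684172, -0.12539129,  1.16120394]), 'attitude': array([ 0.05767574, -0.06985868, -1.54751774])}
side {'fx': 568.0952184053313, 'fy': 568.0952184053313, 'cx': 313.48722841346347, 'cy': 231.27312642960987, 'origin': array([0.00319423, 0.57741129, 0.62335474]), 'attitude': array([ 0.40600974, -1.31000924, -2.28145559])}
{'clock': 0.1, 'q': array([-1.35435137e+00,  1.81515171e-01,  1.60784326e+00,  7.74322955e-07,
        1.35376148e+00, -2.06322908e-01]), 'qvel': array([-0.00055684, -0.00339632, -0.00285924, -0.00266615, -0.00141669,
        0.00310662]), 'joint_torque': array([ 5.04415402e-04, -4.34819663e+01, -3.42698908e+01,  7.02757970e-02,
        3.39485973e-02, -3.37974291e-05]), 'eef_pos': array([ 0.23581663, -0.52390893,  0.22390429]), 'orientation': array([-3.07017227e+00, -6.58827002e-01,  1.09485271e-05]), 'ft_force': array([-0.0595737 ,  0.27875708,  0.00735064]), 'torque': array([ 0.00949339,  0.0327126 , -0.01282309]), 'gripper_force': 0.0, 'opening': 0.08798425199457414} 0.019
```

View pics/top0.png

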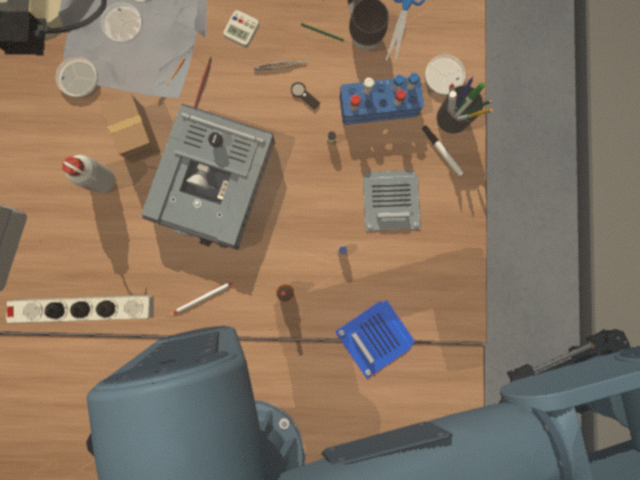

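View pics/side0.png

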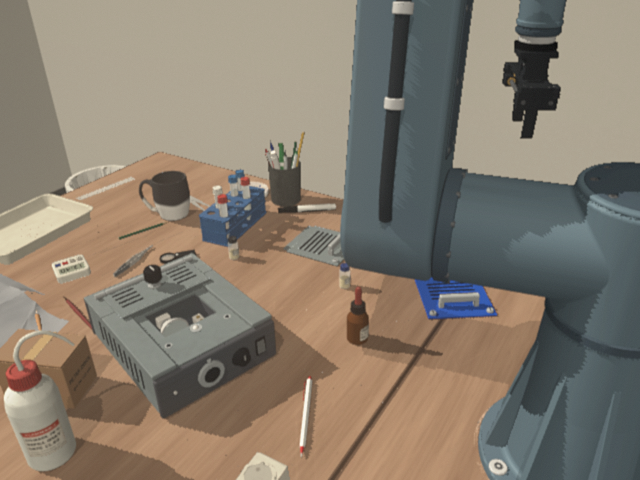

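```bash
cat > h.py <<'E'
import numpy as np, cv2
from bench import arm
from scipy.spatial.transform import Rotation as R
def cam(n):
    c=arm.camera_params(n); return c,R.from_rotvec(c["attitude"]).as_matrix(),np.array(c["origin"])
def ray(n,uv):
    c,M,o=cam(n); u,v=uv
    return o,M@np.array([(u-c["cx"])/c["fx"],-(v-c["cy"])/c["fy"],-1])
def onz(n,uv,z):
    o,d=ray(n,uv); return o+d*(z-o[2])/d[2]
def proj(n,p):
    c,M,o=cam(n); q=M.T@(np.array(p)-o); return c["cx"]-c["fx"]*q[0]/q[2], c["cy"]+c["fy"]*q[1]/q[2]
def cross(uvt,uvs):
    (a,d),(b,e)=ray("top",uvt),ray("side",uvs)
    k=np.linalg.lstsq(np.c_[d,-e],b-a,rcond=None)[0]; return (a+d*k[0]+b+e*k[1])/2, np.linalg.norm(a+d*k[0]-b-e*k[1])
E
python3 - <<'E'
from h import *
im=cv2.imread("pics/top0.png")
a=cv2.resize(im[95:255,135:285],None,fx=3.5,fy=3.5,interpolation=cv2.INTER_CUBIC)
cv2.imwrite("pics/boxc.png",a)
b=cv2.resize(im[120:270,320:440],None,fx=4,fy=4,interpolation=cv2.INTER_CUBIC)
cv2.imwrite("pics/covc.png",b)
E
```

```text
(no output)
```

View pics/boxc.png

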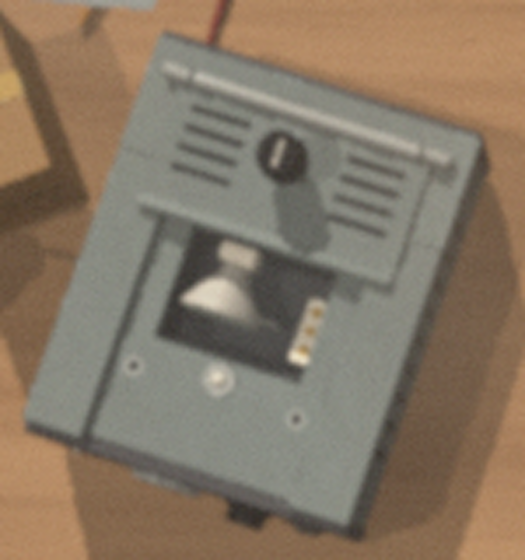

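View pics/covc.png

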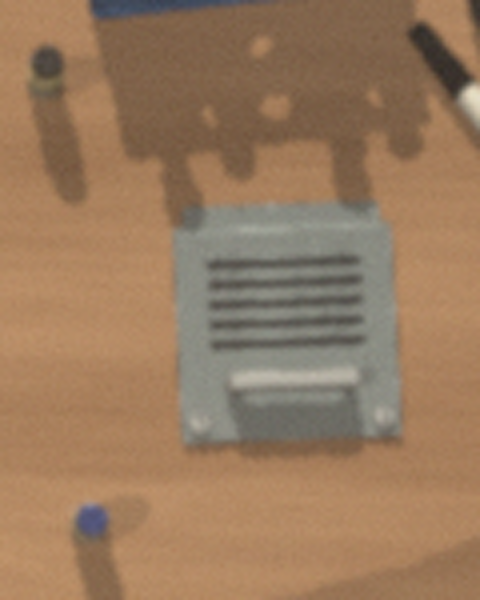

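The top crop shows the light source: knob at crop (282,157), plunger at (217,379) and front panel at the bottom. There are two cover-shaped candidates: grey with dark louvres at top (392,202), and blue at (376,338). The grey one is meant, since its colours match, with the tongue up and the handle at (392,215). The vials are at (332,137) and (343,250).

```bash
python3 - <<'E'
from h import *
np.set_printoptions(precision=4,suppress=True)
B=lambda u,v,z:onz("top",(u/3.5+135,v/3.5+95),z)
C=lambda u,v,z:onz("top",(u/4+320,v/4+120),z)
k=B(281,157,.1195);p=B(217,379,.079)
print("knob",k,"plunger",p,np.linalg.norm((k-p)[:2]),"yaw",np.degrees(np.arctan2(*(k-p)[1::-1])))
c=[B(*q,.082) for q in((168,33),(485,135),(358,535),(28,425))]
print(np.array(c),"ctr",np.mean(c,0))
for i in range(4):
    d=c[(i+1)%4]-c[i];print(np.linalg.norm(d[:2]),np.degrees(np.arctan2(d[1],d[0])))
c=[C(*q,.004) for q in((175,229),(390,222),(402,438),(183,444))]; t=[C(190,208,.004),C(377,203,.004)]
print("cover",np.array(c),np.array(t))
for i in range(4):
    d=c[(i+1)%4]-c[i];print(np.linalg.norm(d[:2]),np.degrees(np.arctan2(d[1],d[0])))
print("handle ends", C(231,380,.028),C(358,375,.028))
print("vials",C(47,62,.048),C(92,520,.048))
# HoughCircle-free check of the cover by mask
im=cv2.imread("pics/top0.png"); hsv=cv2.cvtColor(im,cv2.COLOR_BGR2HSV)
m=cv2.inRange(hsv,(20,0,70),(130,70,255)); m[:160]=0;m[:,:350]=0;m[245:]=0;m[:,435:]=0
m=cv2.morphologyEx(m,cv2.MORPH_CLOSE,np.ones((7,7)))
ct=max(cv2.findContours(m,0,2)[0],key=cv2.contourArea); r=cv2.minAreaRect(ct);print(r)
print(np.array([onz("top",q,.004) for q in cv2.boxPoints(r)]))
s=arm.read_state();print(R.from_rotvec(s["orientation"]).as_matrix())
E
```

```text
knob [0.6407 0.0755 0.1195] plunger [0.5192 0.1155 0.079 ] 0.1278670876562909 yaw -18.213882371964683
[[ 0.7231  0.1519  0.082 ]
 [ 0.6666 -0.0361  0.082 ]
 [ 0.4302  0.0302  0.082 ]
 [ 0.4895  0.2226  0.082 ]] ctr [0.5773 0.0922 0.082 ]
0.19623234157416644 -106.74897551753679
0.24548461827253568 164.3396550730707
0.20136389785511907 72.87136552645491
0.2441064605579855 -16.85768734420246
cover [[ 0.5957 -0.2295  0.004 ]
 [ 0.6023 -0.3472  0.004 ]
 [ 0.4837 -0.3546  0.004 ]
 [ 0.4777 -0.2356  0.004 ]] [[ 0.6075 -0.2375  0.004 ]
 [ 0.6127 -0.34    0.004 ]]
0.1179229059769096 -86.7568094410581
0.11890731011479172 -176.45508888451926
0.11910918762059375 92.88072962999718
0.1181534818183016 2.9727298087982805
handle ends [ 0.5102 -0.2584  0.028 ] [ 0.5144 -0.3261  0.028 ]
vials [ 0.6749 -0.1564  0.048 ] [ 0.4327 -0.1847  0.048 ]
((391.2556457519531, 199.8802032470703), (58.162445068359375, 54.03590774536133), 87.51044464111328)
[[ 0.6073 -0.2277  0.004 ]
 [ 0.6153 -0.346   0.004 ]
 [ 0.4874 -0.3524  0.004 ]
 [ 0.4796 -0.2351  0.004 ]]
[[ 0.912   0.4103 -0.0003]
 [ 0.4103 -0.912   0.0015]
 [ 0.0003 -0.0015 -1.    ]]
```

```bash
cat >> h.py <<'E'
def go(pos,yaw,n,step=5,prec=1):
    """n rows to a tool-down pose; yaw (deg) = heading of tool y in the world"""
    s=arm.read_state(); p=np.array(s["eef_pos"]); M=R.from_rotvec(s["orientation"])
    y=np.radians(yaw); ty=np.array([np.cos(y),np.sin(y),0]); tz=np.array([0,0,-1.]); 
    G=R.from_matrix(np.c_[np.cross(ty,tz),ty,tz]); pos=np.array(pos); out=[]
    for i in range(n):
        w=(M.inv()*G).as_rotvec(degrees=True)/(n-i); d=M.inv().apply(pos-p)*1000/(n-i)
        r=[round(float(x),prec) for x in (*d,*w)]; out.append(r)
        p=p+M.apply(r[:3])/1000; M=M*R.from_rotvec(r[3:],degrees=True)
    for i in range(0,n,step): print([out[i:i+step]])
    print("end",p,M.as_rotvec())
E
python3 - <<'E'
from h import *
np.set_printoptions(precision=4,suppress=True)
im=cv2.imread("pics/side0.png")
a=cv2.resize(im[245:425,75:285],None,fx=3.5,fy=3.5,interpolation=cv2.INTER_CUBIC); cv2.imwrite("pics/sidec.png",a)
print("knob in side predicted",proj("side",(.6407,.0755,.1195)),"plunger",proj("side",(.5192,.1155,.079)))
go((.641,.0755,.19),50,20)
E
```

```text
knob in side predicted (np.float64(153.70214691297144), np.float64(267.6759318734371)) plunger (np.float64(195.80718592394282), np.float64(325.99231141085755))
[[[30.8, -19.0, 1.7, -0.0, -0.0, -5.8], [32.5, -15.8, 1.7, -0.0, -0.0, -5.8], [34.0, -12.4, 1.7, -0.0, -0.0, -5.8], [35.0, -8.9, 1.7, -0.0, -0.0, -5.8], [35.8, -5.4, 1.7, -0.0, -0.0, -5.8]]]
[[[36.1, -1.7, 1.7, -0.0, -0.0, -5.8], [36.1, 1.9, 1.7, -0.0, -0.0, -5.8], [35.7, 5.6, 1.8, 0.0, -0.0, -5.8], [35.0, 9.2, 1.7, 0.0, -0.0, -5.8], [33.9, 12.7, 1.8, 0.0, -0.0, -5.8]]]
[[[32.4, 16.0, 1.7, 0.0, -0.0, -5.8], [30.7, 19.2, 1.8, 0.0, -0.0, -5.8], [28.6, 22.2, 1.7, 0.0, -0.0, -5.8], [26.2, 25.0, 1.8, 0.0, -0.0, -5.8], [23.5, 27.5, 1.7, 0.0, -0.0, -5.8]]]
[[[20.6, 29.7, 1.8, 0.0, -0.0, -5.8], [17.5, 31.7, 1.7, 0.0, -0.0, -5.7], [14.3, 33.2, 1.8, 0.0, -0.0, -5.8], [10.8, 34.5, 1.7, 0.0, -0.0, -5.7], [7.3, 35.5, 1.8, 0.0, -0.1, -5.8]]]
end [0.641  0.0755 0.19  ] [1.0736 2.9516 0.001 ]
```

View pics/sidec.png

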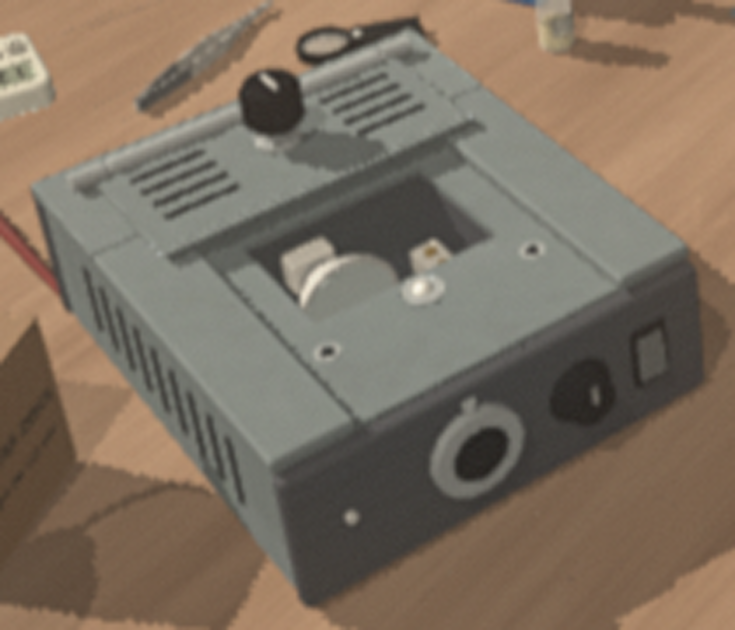

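The side crop confirms the box: knob top at side (152.7,269.3) and plunger at (196,327), both within 2 px of the prediction. I'm moving over the knob now.

drive_tool --rows '[[[30.8,-19,1.7,0,0,-5.8],[32.5,-15.8,1.7,0,0,-5.8],[34,-12.4,1.7,0,0,-5.8],[35,-8.9,1.7,0,0,-5.8],[35.8,-5.4,1.7,0,0,-5.8]]]' --jaw 50 --newtons 25

```text
clock: 0.6
eef_pos: [0.3377, -0.3731, 0.2158]
orientation: [-2.805, -1.412, -0.0]
ft_force: [-0.6, 0.5, 1.0]
opening: 0.0513
gripper_force: 0.0
```

drive_tool --rows '[[[36.1,-1.7,1.7,0,0,-5.8],[36.1,1.9,1.7,0,0,-5.8],[35.7,5.6,1.8,0,0,-5.8],[35,9.2,1.7,0,0,-5.8],[33.9,12.7,1.8,0,0,-5.8]]]'

```text
clock: 1.1
eef_pos: [0.439, -0.2233, 0.2072]
orientation: [-2.362, -2.07, 0.0]
ft_force: [0.4, -0.0, 0.4]
opening: 0.0496
gripper_force: 0.0
```

drive_tool --rows '[[[32.4,16,1.7,0,0,-5.8],[30.7,19.2,1.8,0,0,-5.8],[28.6,22.2,1.7,0,0,-5.8],[26.2,25,1.8,0,0,-5.8],[23.5,27.5,1.7,0,0,-5.8]]]'

```text
clock: 1.6
eef_pos: [0.5402, -0.0734, 0.1984]
orientation: [-1.768, -2.596, 0.0]
ft_force: [0.1, -0.1, -0.3]
opening: 0.0499
gripper_force: 0.0
```

drive_tool --rows '[[[20.6,29.7,1.8,0,0,-5.8],[17.5,31.7,1.7,0,0,-5.7],[14.3,33.2,1.8,0,0,-5.8],[10.8,34.5,1.7,0,0,-5.7],[7.3,35.5,1.8,0,-0.1,-5.8]]]'

```text
clock: 2.1
eef_pos: [0.6415, 0.0764, 0.1894]
orientation: [1.067, 2.954, -0.002]
ft_force: [1.0, -0.8, -0.6]
opening: 0.0501
gripper_force: 0.0
```

```bash
python3 - <<'E'
from h import *
s=arm.read_state();print(s["clock"],s["eef_pos"],s["opening"])
go((.641,.0755,.118),50,5)
E
```

```text
2.1 [0.64153142 0.07636258 0.18935991] 0.050128845870221296
[[[-0.0, -0.2, 14.3, -0.0, 0.0, 0.1], [-0.0, -0.2, 14.3, -0.0, 0.0, 0.0], [-0.0, -0.2, 14.3, -0.0, 0.0, 0.1], [-0.0, -0.2, 14.2, -0.0, 0.0, 0.0], [-0.1, -0.2, 14.3, -0.0, 0.1, 0.1]]]
end [0.64099433 0.07544609 0.11796074] [-1.07512298e+00 -2.95096570e+00  6.09242116e-04]
```

drive_tool --rows '[[[0,-0.2,14.3,0,0,0],[0,-0.2,14.3,0,0,0],[0,-0.2,14.3,0,0,0],[0,-0.2,14.2,0,0,0],[0,-0.2,14.2,0,0,0]]]'

```text
clock: 2.6
eef_pos: [0.6399, 0.0731, 0.1172]
orientation: [1.076, 2.951, -0.002]
ft_force: [0.5, -0.8, 0.1]
opening: 0.0499
gripper_force: 0.0
```

drive_tool --rows '[[[0,0,0,0,0,0],[0,0,0,0,0,0],[0,0,0,0,0,0],[0,0,0,0,0,0]]]' --jaw 15

```text
clock: 3.0
eef_pos: [0.6413, 0.0741, 0.1198]
orientation: [1.073, 2.949, -0.0]
ft_force: [-0.1, -0.0, -0.3]
opening: 0.0204
gripper_force: 0.0
```

drive_tool --rows '[[[0,0,0,0,0,0],[0,0,0,0,0,0]]]'

```text
clock: 3.2
eef_pos: [0.6409, 0.0742, 0.1192]
orientation: [1.073, 2.95, -0.001]
ft_force: [-0.4, -0.2, -0.4]
opening: 0.0148
gripper_force: 0.0
```

```bash
python3 - <<'E'
from h import *
im=arm.snapshot("side")[:,:,::-1]
cv2.imwrite("pics/s2.png",cv2.resize(im[150:350,60:300],None,fx=3,fy=3,interpolation=cv2.INTER_CUBIC))
s=arm.read_state();print(s["eef_pos"],s["opening"],s["gripper_force"],s["ft_force"])
E
```

```text
[0.64080331 0.07419507 0.11910593] 0.014614919985209087 0.0 [-0.14789568  1.08450569 -0.93982647]
```

View pics/s2.png

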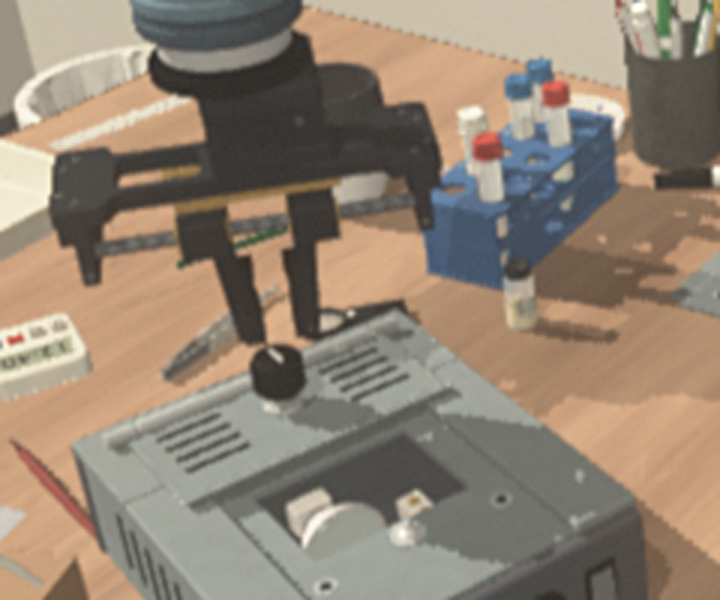

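```bash
python3 - <<'E'
from h import *
print(cross((281/3.5+135,157/3.5+95),(152.7,269.3)))
print(cross((217/3.5+135,379/3.5+95),(196.1,327.3)))
s=arm.read_state();p=s["eef_pos"];M=R.from_rotvec(s["orientation"]).as_matrix()
for n in("top","side"):
  for dy in(-.0075,.0075):print(n,proj(n,p+M@[0,dy,.019]))
im=arm.snapshot("top")[:,:,::-1]
cv2.imwrite("pics/t2.png",cv2.resize(im[70:270,120:320],None,fx=3,fy=3,interpolation=cv2.INTER_CUBIC))
E
```

```text
(array([0.64192102, 0.07648301, 0.11639143]), np.float64(0.001024915434150335))
(array([0.51924488, 0.11577143, 0.07672632]), np.float64(0.0007528216595921038))
top (np.float64(220.50495553129696), np.float64(144.75277723045465))
top (np.float64(214.9642391736767), np.float64(139.9134435532667))
side (np.float64(160.82845027708257), np.float64(276.3115714730123))
side (np.float64(151.43735598521187), np.float64(278.0249625006153))
```

View pics/t2.png

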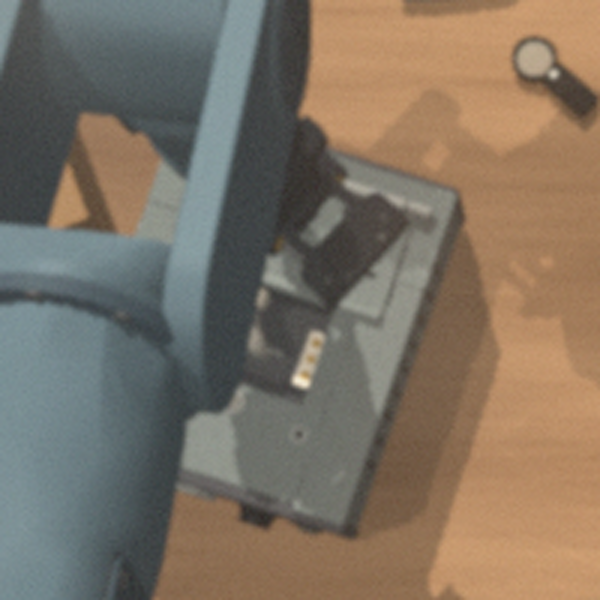

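```bash
python3 - <<'E'
from h import *
s=arm.read_state();p=s["eef_pos"];M=R.from_rotvec(s["orientation"]).as_matrix();print(p,M)
for x in(-.0375,.0375):
  for y in (-.0935,-.07):
    for z in(-.045,-.065):print(x,y,z,[np.round((np.array(proj("top",p+M@[x,y,z]))-[120,70])*3) ,np.round((np.array(proj("side",p+M@[x,y,z]))-[60,150])*3)])
im=cv2.imread("pics/s2.png")
print("finger tips: side pixel ->xy at z=.1,.12,.13",[onz("side",(60+280/3,150+340/3),z) for z in(.1,.12,.13)])
E
```

```text
[0.6407098  0.07418992 0.11894267] [[-7.66395860e-01  6.42366487e-01  1.63763749e-03]
 [ 6.42365369e-01  7.66397599e-01 -1.20562252e-03]
 [-2.02953295e-03  1.27977499e-04 -9.99997932e-01]]
-0.0375 -0.0935 -0.045 [array([425., 244.]), array([437., 220.])]
-0.0375 -0.0935 -0.065 [array([422., 236.]), array([433., 188.])]
-0.0375 -0.07 -0.045 [array([397., 219.]), array([395., 227.])]
-0.0375 -0.07 -0.065 [array([394., 211.]), array([390., 195.])]
0.0375 -0.0935 -0.045 [array([346., 332.]), array([458., 286.])]
0.0375 -0.0935 -0.065 [array([341., 326.]), array([454., 253.])]
0.0375 -0.07 -0.045 [array([318., 308.]), array([413., 294.])]
0.0375 -0.07 -0.065 [array([312., 301.]), array([408., 260.])]
finger tips: side pixel ->xy at z=.1,.12,.13 [array([0.67587306, 0.0468621 , 0.1       ]), array([0.65016664, 0.06713703, 0.12      ]), array([0.63731343, 0.0772745 , 0.13      ])]
```

drive_tool --rows '[[[0,0,0,0,0,0],[0,0,0,0,0,0],[0,0,0,0,0,0],[0,0,5,0,0,0],[0,0,5,0,0,0]]]' --jaw 50

```text
clock: 3.8
eef_pos: [0.6406, 0.0741, 0.1084]
orientation: [1.073, 2.951, -0.001]
ft_force: [-0.6, -0.6, 1.2]
opening: 0.0497
gripper_force: 0.0
```

drive_tool --rows '[[[0,0,2,0,0,0],[0,0,2,0,0,0],[0,0,0,0,0,0]]]'

```text
clock: 4.1
eef_pos: [0.6403, 0.0741, 0.1042]
orientation: [1.074, 2.952, -0.001]
ft_force: [-0.1, -0.4, 1.0]
opening: 0.0501
gripper_force: 0.0
```

```bash
python3 - <<'E'
from h import *
im=arm.snapshot("side")[:,:,::-1]
cv2.imwrite("pics/s3.png",cv2.resize(im[150:350,60:300],None,fx=3,fy=3,interpolation=cv2.INTER_CUBIC))
s=arm.read_state();print(s["eef_pos"],s["opening"],s["q"],s["ft_force"])
E
```

```text
[0.64051017 0.0741138  0.10447197] 0.05023672700090293 [-6.79619447e-02  4.53540037e-01  1.51328170e+00 -1.20093381e-03
  1.17383557e+00 -9.40574650e-01] [ 0.0729486   0.1569406  -0.87084474]
```

View pics/s3.png

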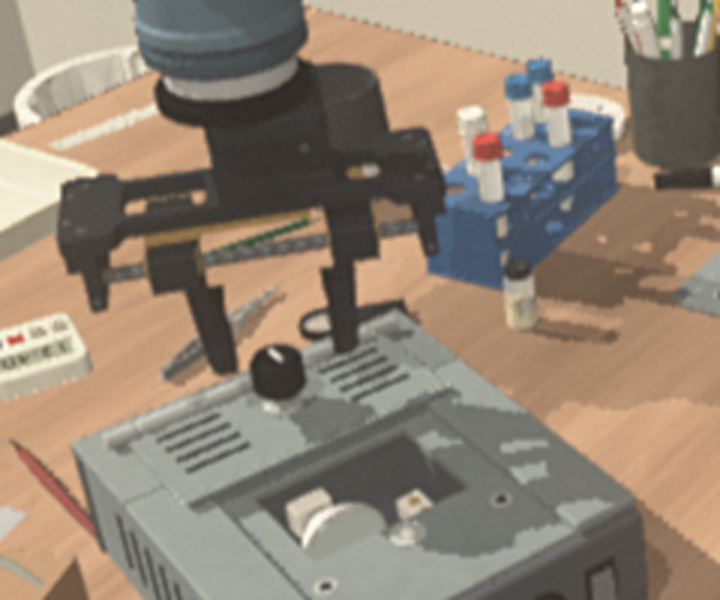

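The fingertips (crop (222,370) and (343,350)) straddle the knob, but they sit about 15–25 mm higher than the state implies. I'm lowering further and watching the force.

drive_tool --rows '[[[0,0,2,0,0,0],[0,0,2,0,0,0],[0,0,0,0,0,0]]]'

```text
clock: 4.45
eef_pos: [0.6404, 0.0741, 0.1004]
orientation: [1.073, 2.951, -0.001]
ft_force: [-0.2, -0.3, 0.2]
opening: 0.0498
gripper_force: 0.0
```

drive_tool --rows '[[[0,0,2,0,0,0],[0,0,2,0,0,0],[0,0,0,0,0,0]]]'

```text
clock: 4.75
eef_pos: [0.6404, 0.0741, 0.0963]
orientation: [1.073, 2.952, -0.001]
ft_force: [0.5, -0.2, 0.3]
opening: 0.05
gripper_force: 0.0
```

drive_tool --rows '[[[0,0,0,0,0,0],[0,0,0,0,0,0],[0,0,0,0,0,0],[0,0,0,0,0,0]]]' --jaw 15

```text
clock: 5.15
eef_pos: [0.6436, 0.0776, 0.0973]
orientation: [1.072, 2.946, 0.011]
ft_force: [12.3, 12.9, -6.3]
opening: 0.0243
gripper_force: 24.9
```

drive_tool --rows '[[[0,0,0,0,0,0],[0,0,0,0,0,0],[0,0,0,0,0,0]]]' --jaw 48

```text
clock: 5.45
eef_pos: [0.6405, 0.0741, 0.0967]
orientation: [1.073, 2.951, -0.002]
ft_force: [-0.7, -0.1, -0.2]
opening: 0.0466
gripper_force: 0.0
```

```bash
python3 - <<'E'
from h import *
s=arm.read_state();print(s["eef_pos"])
go((.6435,.0776,.0955),50,2)
im=arm.snapshot("side")[:,:,::-1]
cv2.imwrite("pics/s4.png",cv2.resize(im[220:310,100:220],None,fx=6,fy=6,interpolation=cv2.INTER_CUBIC))
E
```

```text
[0.64051798 0.07405791 0.09673349]
[[[-0.0, 2.3, 0.6, -0.0, 0.0, 0.0], [-0.0, 2.3, 0.6, -0.0, 0.1, 0.0]]]
end [0.64347373 0.07758177 0.09553102] [-1.07348359e+00 -2.95224442e+00  7.61980911e-04]
```

View pics/s4.png

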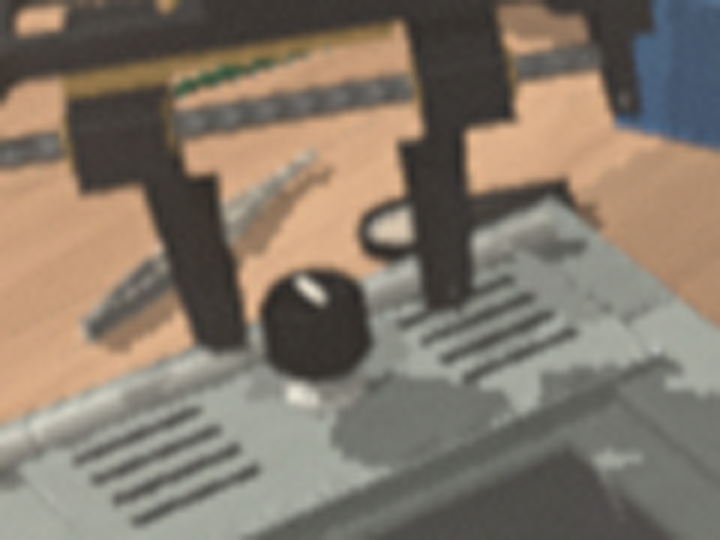

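drive_tool --rows '[[[0,2.3,2,0,0,0],[0,2.3,2,0,0,0],[0,0,3,0,0,0],[0,0,0,0,0,0]]]'

```text
clock: 5.9
eef_pos: [0.6432, 0.0776, 0.089]
orientation: [1.074, 2.952, -0.002]
ft_force: [-0.2, 0.6, -0.3]
opening: 0.0478
gripper_force: 0.0
```

drive_tool --rows '[[[0,0,0,0,0,0],[0,0,0,0,0,0],[0,0,0,0,0,0],[0,0,0,0,0,0]]]' --jaw 15 --newtons 15

```text
clock: 6.3
eef_pos: [0.6442, 0.0782, 0.09]
orientation: [1.073, 2.95, 0.001]
ft_force: [2.1, 3.1, -1.5]
opening: 0.0254
gripper_force: 15.0
```

```bash
python3 - <<'E'
from h import *
s=arm.read_state();print(s)
E
```

```text
{'clock': 6.3, 'q': array([-6.17515365e-02,  4.78359714e-01,  1.51039304e+00, -1.08789957e-04,
        1.14995741e+00, -9.34737735e-01]), 'qvel': array([-0.00020049,  0.00023149, -0.00118544, -0.00272929,  0.00192305,
        0.00124033]), 'joint_torque': array([-1.80057317e+00, -5.44254899e+01, -2.96560299e+01, -8.12645797e-01,
        8.70826095e-01,  2.77192201e-03]), 'eef_pos': array([0.64421145, 0.07816089, 0.08996745]), 'orientation': array([1.07299319e+00, 2.94970340e+00, 1.13168424e-03]), 'ft_force': array([ 2.07299689,  3.10615718, -1.45773646]), 'torque': array([ 0.50053076, -0.51072325,  0.04789164]), 'gripper_force': 14.98094783630222, 'opening': 0.02544160484867686}
```

drive_tool --rows '[[[0,0,0,0,0,0],[0,0,0,0,0,0],[0,0,2,0,0,0],[0,0,2,0,0,0],[0,0,0,0,0,0]]]' --newtons 30

```text
clock: 6.8
eef_pos: [0.6443, 0.0781, 0.0863]
orientation: [1.073, 2.95, 0.001]
ft_force: [1.9, 4.9, 5.2]
opening: 0.0249
gripper_force: 30.0
```

drive_tool --rows '[[[0,0,2,0,0,0],[0,0,1,0,0,0],[0,0,0,0,0,0]]]'

```text
clock: 7.1
eef_pos: [0.6443, 0.0781, 0.0842]
orientation: [1.072, 2.95, 0.001]
ft_force: [-0.6, 4.8, 9.0]
opening: 0.0253
gripper_force: 30.0
```

drive_tool --rows '[[[0,0,0,0,0,5],[0,0,0,0,0,6],[0,0,0,0,0,6],[0,0,0,0,0,6],[0,0,0,0,0,6]]]'

```text
clock: 7.6
eef_pos: [0.6445, 0.0783, 0.0843]
orientation: [1.782, 2.583, 0.003]
ft_force: [1.6, 5.6, 8.1]
opening: 0.0247
gripper_force: 30.0
```

drive_tool --rows '[[[0,0,0,0,0,6],[0,0,0,0,0,6],[0,0,0,0,0,6],[0,0,0,0,0,6],[0,0,0,0,0,6]]]'

```text
clock: 8.1
eef_pos: [0.6447, 0.0783, 0.0843]
orientation: [2.39, 2.034, 0.005]
ft_force: [1.7, 5.7, 6.8]
opening: 0.0253
gripper_force: 30.0
```

drive_tool --rows '[[[0,0,0,0,0,6],[0,0,0,0,0,6],[0,0,0,0,0,0]]]'

```text
clock: 8.4
eef_pos: [0.6448, 0.0783, 0.0842]
orientation: [2.589, 1.775, 0.005]
ft_force: [1.5, 6.2, 6.5]
opening: 0.0252
gripper_force: 30.0
```

```bash
python3 - <<'E'
from h import *
s=arm.read_state();print(s["torque"],s["q"],s["ft_force"])
im=arm.snapshot("side")[:,:,::-1]
cv2.imwrite("pics/s5.png",cv2.resize(im[220:310,100:220],None,fx=6,fy=6,interpolation=cv2.INTER_CUBIC))
E
```

```text
[ 0.95174933 -0.25872031  0.01758086] [-6.15204525e-02  4.86033529e-01  1.51230287e+00  6.41679220e-05
  1.13901139e+00  3.07401717e-01] [1.52349315 6.18956046 6.54599515]
```

drive_tool --rows '[[[0,0,0,0,0,0],[0,0,0,0,0,0],[0,0,0,0,0,0],[0,0,-5,0,0,0],[0,0,-10,0,0,0]]]' --jaw 50

```text
clock: 8.95
eef_pos: [0.6426, 0.0774, 0.097]
orientation: [2.589, 1.78, -0.003]
ft_force: [0.8, 0.1, -0.3]
opening: 0.0498
gripper_force: 0.0
```

drive_tool --rows '[[[0,0,-25,0,0,0],[0,0,-40,0,0,0],[0,0,-20,0,0,0],[0,0,0,0,0,0]]]'

```text
clock: 9.35
eef_pos: [0.6461, 0.0776, 0.188]
orientation: [2.583, 1.776, 0.011]
ft_force: [0.8, 0.8, 0.6]
opening: 0.0502
gripper_force: 0.0
```

```bash
python3 - <<'E'
from h import *
im=arm.snapshot("side")[:,:,::-1]; im0=cv2.imread("pics/side0.png")
s=arm.read_state();print(s["eef_pos"],s["opening"])
f=lambda a:cv2.resize(a[250:290,130:175],None,fx=8,fy=8,interpolation=cv2.INTER_CUBIC)
cv2.imwrite("pics/s6.png",np.hstack([f(im0),f(im)]))
for a in(im0,im):
    g=cv2.cvtColor(a,6)[255:295,130:180]; m=(g<70).astype(np.uint8)
    n,l,st,c=cv2.connectedComponentsWithStats(m); i=1+np.argmax(st[1:,4]); print(st[i]+[130,255,0,0,0],c[i]+[130,255])
E
```

```text
[0.64473522 0.07758521 0.1851856 ] 0.05015141957125621
[144 265  18  19 239] [152.38912134 274.42259414]
[144 267  18  18 219] [152.9543379  276.15525114]
```

View pics/s6.png

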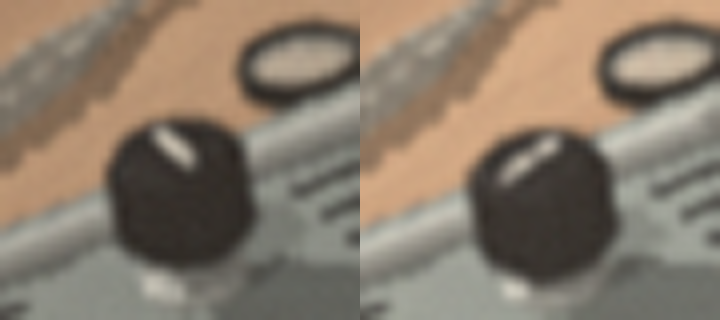

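The left half of the crop is before, the right half after. The knob's white mark has turned about 80° clockwise and the knob sits about 2 px (3 mm) lower, so it is caught. Next I refine the headings numerically and plan the move to the handle.

```bash
python3 - <<'E'
from h import *
np.set_printoptions(precision=4,suppress=True)
g=cv2.cvtColor(cv2.imread("pics/top0.png"),6)
def segs(r0,r1,c0,c1,z,mn):
    a=cv2.resize(g[r0:r1,c0:c1],None,fx=3,fy=3,interpolation=cv2.INTER_CUBIC)
    for l in cv2.createLineSegmentDetector().detect(a)[0][:,0]:
        p,q=[onz("top",(x/3+c0,y/3+r0),z)[:2] for x,y in(l[:2],l[2:])]
        L=np.linalg.norm(p-q); A=(np.degrees(np.arctan2(*(q-p)[::-1]))+45)%90-45
        if L>mn: print(p,q,round(L,3),round(A,2))
print("box");segs(95,255,135,285,.082,.08)
print("cover");segs(165,238,355,430,.004,.04)
go((.5145,-.290,.09),3.1,15)
E
```

```text
box
[0.4372 0.0367] [ 0.6624 -0.033 ] 0.236 -17.2
[0.6956 0.1384] [0.6542 0.0052] 0.14 -17.3
[0.484 0.193] [0.6121 0.1539] 0.134 -16.95
[0.6607 0.0047] [0.7003 0.132 ] 0.133 -17.26
[0.484  0.1836] [0.4503 0.0719] 0.117 -16.83
cover
[ 0.5345 -0.3318] [ 0.5296 -0.2518] 0.08 3.47
[ 0.5785 -0.3287] [ 0.5737 -0.2494] 0.079 3.46
[ 0.5676 -0.3297] [ 0.5626 -0.2495] 0.08 3.56
[ 0.5099 -0.2603] [ 0.5137 -0.3292] 0.069 3.21
[ 0.5788 -0.2466] [ 0.5839 -0.3287] 0.082 3.52
[ 0.5677 -0.2505] [ 0.5729 -0.3306] 0.08 3.71
[ 0.5568 -0.2506] [ 0.5617 -0.3298] 0.079 3.59
[ 0.5567 -0.3316] [ 0.5518 -0.2506] 0.081 3.46
[ 0.5348 -0.2509] [ 0.5399 -0.3327] 0.082 3.59
[ 0.5458 -0.2498] [ 0.5507 -0.3299] 0.08 3.56
[ 0.5458 -0.3326] [ 0.5408 -0.2508] 0.082 3.48
[ 0.5212 -0.3265] [ 0.5181 -0.2629] 0.064 2.77
[[[-26.0, 0.6, 6.3, 0.0, 0.0, -1.6], [-26.0, -0.1, 6.3, 0.0, 0.0, -1.6], [-26.0, -0.8, 6.3, 0.0, 0.0, -1.6], [-26.0, -1.5, 6.3, 0.0, 0.0, -1.6], [-25.9, -2.3, 6.3, 0.0, 0.0, -1.6]]]
[[[-25.8, -3.0, 6.4, 0.0, 0.0, -1.6], [-25.7, -3.7, 6.3, 0.0, 0.0, -1.6], [-25.6, -4.4, 6.4, 0.0, 0.0, -1.6], [-25.5, -5.2, 6.3, 0.0, 0.0, -1.6], [-25.3, -5.9, 6.4, 0.1, 0.0, -1.6]]]
[[[-25.2, -6.5, 6.4, 0.0, 0.0, -1.6], [-25.0, -7.2, 6.3, 0.1, 0.0, -1.6], [-24.7, -7.9, 6.4, 0.0, 0.0, -1.6], [-24.5, -8.7, 6.4, 0.1, 0.0, -1.6], [-24.3, -9.3, 6.3, 0.0, 0.1, -1.7]]]
end [ 0.5145 -0.29    0.09  ] [-2.16   -2.2811 -0.0008]
```

drive_tool --rows '[[[-26,0.6,6.3,0,0,-1.6],[-26,0,6.3,0,0,-1.6],[-26,-0.8,6.3,0,0,-1.6],[-26,-1.5,6.3,0,0,-1.6],[-26,-2.3,6.3,0,0,-1.6]]]' --jaw 40

```text
clock: 9.9
eef_pos: [0.5983, -0.0456, 0.1491]
orientation: [-2.456, -1.957, 0.003]
ft_force: [-0.1, 0.8, -0.2]
opening: 0.0399
gripper_force: 0.0
```

drive_tool --rows '[[[-25.8,-3,6.4,0,0,-1.6],[-25.7,-3.7,6.3,0,0,-1.6],[-25.6,-4.4,6.4,0,0,-1.6],[-25.5,-5.2,6.3,0,0,-1.6],[-25.3,-5.9,6.4,0,0,-1.6]]]'

```text
clock: 10.4
eef_pos: [0.5547, -0.1678, 0.1175]
orientation: [-2.314, -2.123, 0.002]
ft_force: [0.6, 0.2, 0.4]
opening: 0.0397
gripper_force: 0.0
```

drive_tool --rows '[[[-25.2,-6.5,6.4,0,0,-1.6],[-25,-7.2,6.3,0,0,-1.6],[-24.7,-7.9,6.4,0,0,-1.6],[-24.5,-8.7,6.4,0,0,-1.7],[-24.3,-9.3,6.3,0,0,-1.7]]]'

```text
clock: 10.9
eef_pos: [0.5114, -0.29, 0.0857]
orientation: [-2.156, -2.283, 0.0]
ft_force: [-0.2, 0.4, -0.6]
opening: 0.0398
gripper_force: 0.0
```

```bash
python3 - <<'E'
from h import *
s=arm.read_state();print(s["clock"],s["eef_pos"],s["opening"])
go((.5145,-.290,.05),3.5,5)
im=arm.snapshot("side")[:,:,::-1]; cv2.imwrite("pics/s7.png",im)
M=R.from_rotvec(s["orientation"]).as_matrix()
for z in(.0,.019):print(proj("side",s["eef_pos"]+M@[0,.02,z]),proj("side",s["eef_pos"]+M@[0,-.02,z]))
E
```

```text
10.9 [ 0.51140805 -0.28999454  0.08574155] 0.0397744516477671
[[[-0.0, 0.6, 7.1, -0.0, -0.0, -0.0], [-0.1, 0.6, 7.2, -0.0, -0.0, -0.1], [-0.0, 0.6, 7.1, -0.0, -0.0, -0.0], [-0.1, 0.7, 7.2, -0.0, -0.0, -0.1], [-0.0, 0.6, 7.1, -0.1, -0.1, -0.0]]]
end [ 0.51447229 -0.28997973  0.05003792] [ 2.15213272e+00  2.28729475e+00 -1.13850756e-04]
(np.float64(328.56808803006146), np.float64(211.02136585695695)) (np.float64(346.35026703878566), np.float64(215.29307602440173))
(np.float64(328.63238945004895), np.float64(219.278791635542)) (np.float64(346.2679053381821), np.float64(223.64026671122957))
```

drive_tool --rows '[[[0,0.6,7,0,0,-0.1],[0,0.6,7,0,0,-0.1],[0,0.6,7,0,0,0],[0,0.6,7,0,0,-0.1],[0,0.6,7,0,0,0]]]'

```text
clock: 11.45
eef_pos: [0.5164, -0.289, 0.0522]
orientation: [2.15, 2.289, 0.0]
ft_force: [0.5, -0.5, -0.1]
opening: 0.04
gripper_force: 0.0
```

drive_tool --rows '[[[0,0,6,0,0,0],[0,0,6,0,0,0],[0,0,5,0,0,0],[0,0,5,0,0,0],[0,0,0,0,0,0]]]'

```text
clock: 11.95
eef_pos: [0.5157, -0.2895, 0.03]
orientation: [2.152, 2.288, -0.0]
ft_force: [-0.0, -0.4, 0.1]
opening: 0.0402
gripper_force: 0.0
```

```bash
python3 - <<'E'
from h import *
s=arm.read_state();print(s["clock"],s["eef_pos"],s["ft_force"])
E
```

```text
11.95 [ 0.51566605 -0.28951687  0.03004869] [-0.00512071 -0.41013313  0.10826024]
```

drive_tool --rows '[[[0,0,3,0,0,0],[0,0,3,0,0,0],[0,0,1,0,0,0],[0,0,0,0,0,0]]]'

```text
clock: 12.35
eef_pos: [0.516, -0.2898, 0.0237]
orientation: [2.151, 2.288, -0.0]
ft_force: [-0.4, -0.4, 0.0]
opening: 0.0403
gripper_force: 0.0
```

drive_tool --rows '[[[0,0,2,0,0,0],[0,0,2,0,0,0],[0,0,0,0,0,0]]]'

```text
clock: 12.65
eef_pos: [0.516, -0.2897, 0.0196]
orientation: [2.151, 2.288, 0.0]
ft_force: [-0.4, -0.0, 0.2]
opening: 0.0402
gripper_force: 0.0
```

drive_tool --rows '[[[0,0,2,0,0,0],[0,0,2,0,0,0],[0,0,0,0,0,0]]]'

```text
clock: 12.95
eef_pos: [0.5159, -0.2897, 0.0155]
orientation: [2.151, 2.288, -0.0]
ft_force: [-0.6, 0.3, -0.1]
opening: 0.0405
gripper_force: 0.0
```

drive_tool --rows '[[[0,0,2,0,0,0],[0,0,2,0,0,0],[0,0,0,0,0,0]]]'

```text
clock: 13.25
eef_pos: [0.5159, -0.2897, 0.0115]
orientation: [2.151, 2.288, -0.0]
ft_force: [-0.7, 0.3, -0.3]
opening: 0.0399
gripper_force: 0.0
```

drive_tool --rows '[[[0,0,2,0,0,0],[0,0,2,0,0,0],[0,0,0,0,0,0]]]'

```text
clock: 13.55
eef_pos: [0.5159, -0.2897, 0.0075]
orientation: [2.151, 2.288, -0.0]
ft_force: [-0.5, -0.3, -1.0]
opening: 0.0403
gripper_force: 0.0
```

drive_tool --rows '[[[0,0,2,0,0,0],[0,0,2,0,0,0],[0,0,0,0,0,0]]]'

```text
clock: 13.85
eef_pos: [0.5159, -0.2897, 0.0035]
orientation: [2.151, 2.288, -0.0]
ft_force: [0.6, -0.3, -0.5]
opening: 0.0399
gripper_force: 0.0
```

drive_tool --rows '[[[0,0,2,0,0,0],[0,0,1,0,0,0],[0,0,0,0,0,0]]]'

```text
clock: 14.15
eef_pos: [0.516, -0.2898, 0.0007]
orientation: [2.151, 2.288, -0.0]
ft_force: [-0.4, -0.3, 0.4]
opening: 0.04
gripper_force: 0.0
```

drive_tool --rows '[[[0,0,1,0,0,0],[0,0,2,0,0,0],[0,0,0,0,0,0]]]'

```text
clock: 14.45
eef_pos: [0.516, -0.2897, -0.0024]
orientation: [2.151, 2.288, -0.0]
ft_force: [-0.3, 0.8, 0.1]
opening: 0.0399
gripper_force: 0.0
```

drive_tool --rows '[[[0,0,1,0,0,0],[0,0,2,0,0,0],[0,0,0,0,0,0]]]'

```text
clock: 14.75
eef_pos: [0.516, -0.2897, -0.0054]
orientation: [2.151, 2.288, -0.0]
ft_force: [0.4, 0.3, 0.2]
opening: 0.0401
gripper_force: 0.0
```

drive_tool --rows '[[[0,0,1,0,0,0],[0,0,2,0,0,0],[0,0,0,0,0,0]]]'

```text
clock: 15.05
eef_pos: [0.516, -0.2898, -0.0084]
orientation: [2.151, 2.288, -0.0]
ft_force: [0.2, -0.2, -0.3]
opening: 0.0399
gripper_force: 0.0
```

```bash
python3 - <<'E'
from h import *
np.set_printoptions(precision=4,suppress=True)
im=arm.snapshot("side")[:,:,::-1]; cv2.imwrite("pics/s8.png",im)
s=arm.read_state();print(s["eef_pos"],s["ft_force"])
g=cv2.cvtColor(im,6)
for r in range(225,262,2): print(r,(g[r,300:372:2]).tolist())
print("handle px",proj("side",(.5102+.002,-.258,.028)),proj("side",(.514,-.326,.028)))
E
```

```text
[ 0.5161 -0.2898 -0.0083] [-0.3853  0.1873 -0.6273]
225 [134, 142, 128, 123, 120, 130, 128, 131, 126, 55, 45, 43, 43, 43, 60, 133, 126, 112, 95, 77, 82, 82, 79, 82, 84, 82, 83, 81, 81, 79, 81, 77, 56, 107, 112, 112]
227 [101, 94, 86, 97, 93, 123, 121, 124, 136, 58, 49, 47, 44, 40, 73, 135, 130, 114, 105, 78, 82, 84, 82, 81, 81, 83, 80, 82, 82, 81, 82, 70, 56, 105, 112, 112]
229 [84, 84, 95, 101, 119, 122, 122, 133, 146, 69, 48, 48, 46, 41, 76, 122, 130, 113, 110, 82, 82, 83, 82, 82, 83, 82, 81, 82, 81, 79, 75, 56, 51, 106, 111, 112]
231 [117, 103, 121, 123, 123, 123, 122, 128, 110, 58, 47, 47, 46, 41, 76, 128, 124, 112, 112, 97, 79, 68, 65, 64, 58, 60, 53, 53, 53, 53, 54, 54, 70, 113, 114, 111]
233 [121, 123, 122, 122, 126, 136, 136, 126, 65, 66, 49, 49, 46, 43, 72, 137, 119, 119, 110, 109, 104, 64, 78, 81, 75, 92, 82, 84, 78, 89, 86, 88, 96, 113, 111, 110]
235 [123, 141, 143, 130, 130, 135, 114, 67, 116, 87, 51, 50, 46, 44, 57, 86, 94, 116, 112, 108, 110, 94, 111, 108, 108, 111, 106, 110, 107, 113, 110, 112, 112, 111, 112, 113]
237 [142, 143, 142, 143, 148, 129, 71, 119, 100, 60, 50
[... 1684 characters left out ...]
90, 94, 103, 123, 136, 149, 130, 111]
257 [153, 146, 136, 132, 127, 137, 142, 150, 146, 146, 147, 147, 146, 146, 146, 146, 147, 148, 149, 120, 113, 115, 97, 88, 89, 78, 94, 90, 90, 93, 94, 109, 124, 142, 147, 119]
259 [156, 158, 153, 154, 151, 135, 127, 122, 135, 139, 147, 147, 147, 144, 146, 146, 158, 156, 156, 125, 113, 115, 89, 90, 86, 81, 93, 90, 88, 90, 91, 99, 114, 131, 155, 135]
261 [158, 155, 155, 157, 158, 158, 158, 150, 143, 123, 129, 126, 137, 144, 152, 147, 164, 168, 139, 107, 114, 109, 83, 90, 87, 81, 92, 89, 88, 90, 88, 97, 106, 121, 145, 151]
handle px (np.float64(328.9661390028239), np.float64(244.7990476451478)) (np.float64(344.9636210329645), np.float64(230.10474086735465))
```

```bash
python3 - <<'E'
from h import *
for z in(0,.004,.01,.015,.02,.03): print(z,onz("side",(324,246.5),z), proj("side",(.540,-.289,z)))
E
```

```text
0 [ 0.54155413 -0.28609901  0.        ] (np.float64(325.3528146152219), np.float64(246.07659549779305))
0.004 [ 0.53809953 -0.28055796  0.004     ] (np.float64(325.3353241740898), np.float64(244.4499201409477))
0.01 [ 0.53291763 -0.27224638  0.01      ] (np.float64(325.3089784017038), np.float64(241.9996664067142))
0.015 [ 0.52859939 -0.26532006  0.015     ] (np.float64(325.2869220198159), np.float64(239.94834176560386))
0.02 [ 0.52428114 -0.25839375  0.02      ] (np.float64(325.26477267746264), np.float64(237.8883714592942))
0.03 [ 0.51564465 -0.24454112  0.03      ] (np.float64(325.2201927506216), np.float64(233.74227429373798))
```

drive_tool --rows '[[[0,0,-1,0,0,0],[0,0,0,0,0,0],[0,0,0,0,0,0],[0,0,0,0,0,0],[0,0,0,0,0,0]]]' --jaw 4 --newtons 45

```text
clock: 15.6
eef_pos: [0.5161, -0.2899, -0.0071]
orientation: [2.151, 2.288, -0.0]
ft_force: [-1.0, -0.1, 0.7]
opening: 0.0091
gripper_force: 45.0
```

```bash
python3 - <<'E'
from h import *
s=arm.read_state();print(s)
E
```

```text
{'clock': 15.6, 'q': array([-7.12075683e-01,  5.19398949e-01,  1.69019139e+00, -2.06910903e-04,
        9.30437794e-01, -7.73505928e-01]), 'qvel': array([ 3.49484596e-05,  5.60146401e-05, -1.33942685e-03, -1.07199504e-03,
        1.60796911e-03,  1.85206338e-03]), 'joint_torque': array([ 2.46649152e-01, -5.05379963e+01, -2.56992549e+01,  1.64538827e-01,
       -1.53320725e-01, -7.42588774e-03]), 'eef_pos': array([ 0.51606419, -0.28989642, -0.00706429]), 'orientation': array([ 2.15095564e+00,  2.28760376e+00, -1.55782702e-04]), 'ft_force': array([-1.00252991, -0.05942535,  0.74929659]), 'torque': array([-0.01268756,  0.06275504, -0.00511502]), 'gripper_force': 45.00040255486965, 'opening': 0.009125342845175691}
```

drive_tool --rows '[[[0,0,-5,0,0,0],[0,0,-20,0,0,0],[0,0,-35,0,0,0],[0,0,-35,0,0,0],[0,0,-35,0,0,0]]]'

```text
clock: 16.1
eef_pos: [0.5156, -0.2894, 0.1241]
orientation: [2.151, 2.288, 0.0]
ft_force: [-0.2, -0.5, -2.7]
opening: 0.0095
gripper_force: 45.0
```

drive_tool --rows '[[[0,0,-25,0,0,0],[0,0,-5,0,0,0],[0,0,0,0,0,0]]]'

```text
clock: 16.4
eef_pos: [0.5162, -0.2898, 0.1534]
orientation: [2.15, 2.286, 0.0]
ft_force: [0.0, 0.3, -1.3]
opening: 0.0092
gripper_force: 45.0
```

```bash
python3 - <<'E'
from h import *
s=arm.read_state();print(s["clock"],s["eef_pos"],s["opening"],s["ft_force"],s["torque"])
go((.4892,.1273,.13),-17.15,15)
E
```

```text
16.4 [ 0.51621397 -0.28984913  0.1533977 ] 0.00922629429275103 [ 0.01779728  0.28845937 -1.33301556] [ 0.0116969  -0.00089046  0.00501289]
[[[27.9, -0.1, 1.5, 0.0, 0.0, 1.4], [27.9, -0.8, 1.5, 0.0, 0.0, 1.4], [27.8, -1.4, 1.5, 0.0, 0.0, 1.4], [27.8, -2.1, 1.5, 0.0, 0.0, 1.4], [27.7, -2.8, 1.5, 0.0, 0.0, 1.4]]]
[[[27.7, -3.5, 1.5, 0.0, 0.0, 1.4], [27.6, -4.2, 1.5, 0.0, 0.0, 1.4], [27.4, -4.8, 1.5, 0.0, 0.0, 1.4], [27.3, -5.5, 1.5, 0.0, 0.0, 1.4], [27.2, -6.2, 1.5, 0.0, 0.0, 1.3]]]
[[[27.0, -6.8, 1.5, 0.0, 0.0, 1.4], [26.9, -7.4, 1.5, 0.0, 0.0, 1.3], [26.7, -8.1, 1.5, 0.1, 0.0, 1.4], [26.4, -8.7, 1.5, 0.0, 0.0, 1.3], [26.3, -9.3, 1.5, 0.1, 0.1, 1.4]]]
end [0.48915745 0.12732925 0.12998589] [-2.52767914e+00 -1.86448797e+00  1.13133321e-04]
```

drive_tool --rows '[[[27.9,0,1.5,0,0,1.4],[27.9,-0.8,1.5,0,0,1.4],[27.8,-1.4,1.5,0,0,1.4],[27.8,-2.1,1.5,0,0,1.4],[27.7,-2.8,1.5,0,0,1.4]]]'

```text
clock: 16.9
eef_pos: [0.5054, -0.1488, 0.1426]
orientation: [-2.288, -2.15, 0.002]
ft_force: [0.0, -0.6, -2.1]
opening: 0.0095
gripper_force: 45.0
```

drive_tool --rows '[[[27.7,-3.5,1.5,0,0,1.4],[27.6,-4.2,1.5,0,0,1.4],[27.4,-4.8,1.5,0,0,1.4],[27.3,-5.5,1.5,0,0,1.4],[27.2,-6.2,1.5,0,0,1.3]]]'

```text
clock: 17.4
eef_pos: [0.4962, -0.01, 0.1351]
orientation: [-2.413, -2.009, 0.003]
ft_force: [-0.7, -0.3, -1.8]
opening: 0.0094
gripper_force: 45.0
```

drive_tool --rows '[[[27,-6.8,1.5,0,0,1.4],[26.9,-7.4,1.5,0,0,1.3],[26.7,-8.1,1.5,0,0,1.4],[26.4,-8.7,1.5,0,0,1.3],[26.3,-9.3,1.5,0,0,1.4]]]'

```text
clock: 17.9
eef_pos: [0.4871, 0.1286, 0.1274]
orientation: [-2.529, -1.863, 0.005]
ft_force: [0.2, -0.2, -0.7]
opening: 0.0093
gripper_force: 45.0
```

drive_tool --rows '[[[0,0,0,0,0,0],[0,0,0,0,0,0]]]'

```text
clock: 18.1
eef_pos: [0.4876, 0.1277, 0.128]
orientation: [2.526, 1.867, -0.004]
ft_force: [-0.4, -1.2, -1.1]
opening: 0.0091
gripper_force: 45.0
```

```bash
python3 - <<'E'
from h import *
s=arm.read_state();print(s["clock"],s["eef_pos"],s["opening"],s["orientation"])
go((.4892,.1273,.080),-17.15,5)
np.set_printoptions(precision=4,suppress=True)
for n in("side","top"):
    im=arm.snapshot(n)[:,:,::-1];cv2.imwrite(f"pics/{n}9.png",im)
# cover tongue corners & rear corners expected in the side view, if level
e=np.array([.9555,-.2949,0]);m=np.array([.2949,.9555,0]);h=np.array(s["eef_pos"])-[.003,.002,0]; h[2]+=.0071+.004
for x,y in((100,54),(100,-54),(88,60),(-30,60),(-30,-60)): print(x,y,np.round(proj("side",h+e*x/1e3+m*y/1e3),1),np.round(proj("top",h+e*x/1e3+m*y/1e3),1))
g=cv2.cvtColor(cv2.imread("pics/side9.png"),6)
for l in cv2.createLineSegmentDetector().detect(g)[0][:,0]:
    L=np.hypot(l[2]-l[0],l[3]-l[1])
    if L>25 and 60<min(l[0],l[2]) and max(l[0],l[2])<330 and 180<min(l[1],l[3])<420: print(l,round(float(L)))
E
```

```text
18.1 [0.48761217 0.12768306 0.12802039] 0.0091248134643531 [ 2.52629531  1.86735874 -0.00413112]
[[[0.0, 0.3, 9.6, -0.0, 0.0, 0.0], [0.1, 0.4, 9.6, -0.0, 0.0, 0.0], [0.0, 0.3, 9.6, -0.0, 0.0, 0.0], [0.1, 0.4, 9.6, -0.0, 0.1, 0.0], [-0.0, 0.3, 9.6, -0.1, 0.0, 0.1]]]
end [0.48920122 0.12731414 0.08001754] [ 2.52763155e+00  1.86493582e+00 -2.98235062e-04]
100 54 [136.6 288.6] [175.1 159. ]
100 -54 [200.8 261.7] [228.  176.5]
88 60 [136.4 293.9] [170.1 163.8]
-30 60 [176.  333.7] [149.2 221.4]
-30 -60 [251.3 297.1] [208.5 241.2]
[158.2655 214.7117 149.5394 185.9544] 30
[303.574  444.2746 311.5585 380.5853] 64
[180.0453 209.3463 206.924  202.0558] 28
[154.8248 246.1917 137.0416 267.0172] 27
[ 84.9977 334.5523  97.465  378.6648] 46
[306.308  379.4518 300.9697 426.9138] 48
[160.1637 416.9733 153.1627 384.1008] 34
[154.2417 292.8162 181.5161 281.0436] 30
[ 65.7429 295.5097  86.7698 317.0052] 30
[266.1189 212.2988 234.7355 241.0189] 43
[179.4488 284.5412 155.4349 295.1965] 26
[181.9376 288.2624 159.0629 298.6903] 25
[158.4357 296.3325 183.0747 285.5106] 27
[100.3953 376.6756 134.4317 384.1154
[... 165 characters left out ...]
 26
[ 94.4724 297.108  140.9604 277.6773] 50
[151.17   403.4249 139.0517 425.4471] 25
[ 97.1339 420.1129  66.8688 415.6669] 31
[173.0861 363.1607 132.9518 319.5343] 59
[150.4532 377.7728 176.0906 365.2669] 29
[298.9106 428.6103 275.8997 406.588 ] 32
[267.8405 312.4305 292.6235 333.4943] 33
[203.3161 352.2492 269.5353 318.439 ] 74
[273.4694 321.7385 276.1718 353.2923] 32
[140.8799 324.1369 176.4777 362.2461] 52
[275.2141 354.9355 248.3251 370.9608] 31
[248.8975 370.138  166.7833 417.6277] 95
[228.4398 308.7572 198.4162 323.7096] 34
[ 73.374  405.5433  60.9346 367.6135] 40
[181.6955 369.0392 206.8578 355.5929] 29
[285.741  288.6436 311.9272 292.7959] 27
[233.3319 331.0338 202.9022 346.4347] 34
```

drive_tool --rows '[[[0,0.3,9.6,0,0,0],[0,0.4,9.6,0,0,0],[0,0.3,9.6,0,0,0],[0,0.4,9.6,0,0,0],[0,0.3,9.6,0,0,0]]]'

```text
clock: 18.7
eef_pos: [0.4905, 0.1267, 0.0807]
orientation: [2.527, 1.864, -0.0]
ft_force: [-0.0, 0.4, -1.8]
opening: 0.0095
gripper_force: 45.0
```

drive_tool --rows '[[[0,0,0,0,0,0],[0,0,0,0,0,0]]]'

```text
clock: 18.9
eef_pos: [0.4905, 0.1269, 0.0815]
orientation: [2.527, 1.864, -0.0]
ft_force: [-0.3, 0.7, -1.4]
opening: 0.0096
gripper_force: 45.0
```

```bash
python3 - <<'E'
from h import *
s=arm.read_state();print(s["clock"],s["eef_pos"],s["ft_force"])
go((.4892,.1273,.0705),-17.15,3)
E
```

```text
18.9 [0.49052782 0.12693404 0.08154881] [-0.32506071  0.74641807 -1.37571557]
[[[-0.0, -0.5, 3.7, 0.0, 0.0, -0.0], [-0.0, -0.4, 3.7, 0.0, 0.0, -0.0], [-0.0, -0.5, 3.6, 0.0, 0.1, -0.0]]]
end [0.48919624 0.12733435 0.0705476 ] [2.52804721e+00 1.86468002e+00 1.78282327e-03]
```

drive_tool --rows '[[[0,0,3,0,0,0],[0,0,3,0,0,0],[0,0,2,0,0,0],[0,0,0,0,0,0]]]'

```text
clock: 19.3
eef_pos: [0.4905, 0.1269, 0.0736]
orientation: [2.527, 1.864, 0.0]
ft_force: [-0.8, -0.3, -1.1]
opening: 0.0098
gripper_force: 45.0
```

drive_tool --rows '[[[0,0,2,0,0,0],[0,0,0,0,0,0],[0,0,0,0,0,0]]]'

```text
clock: 19.6
eef_pos: [0.4908, 0.1269, 0.0719]
orientation: [2.527, 1.864, 0.001]
ft_force: [0.4, -0.4, -2.3]
opening: 0.0094
gripper_force: 45.0
```

drive_tool --rows '[[[0,0,1,0,0,0],[0,0,1,0,0,0],[0,0,1,0,0,0],[0,0,0,0,0,0]]]'

```text
clock: 20.0
eef_pos: [0.4908, 0.127, 0.069]
orientation: [2.527, 1.864, 0.001]
ft_force: [-0.3, 0.4, 1.9]
opening: 0.0092
gripper_force: 45.0
```

```bash
python3 - <<'E'
from h import *
s=arm.read_state();print(s["clock"],s["eef_pos"],s["ft_force"],s["torque"],s["orientation"])
E
```

```text
20.0 [0.49082566 0.12696294 0.0689828 ] [-0.27494032  0.42929939  1.85549689] [-0.00162096  0.09498673 -0.02210891] [2.52675664e+00 1.86377955e+00 8.54775661e-04]
```

drive_tool --rows '[[[0,4,0,0,0,0],[0,4,0,0,0,0],[0,4,0,0,0,0],[0,0,0,0,0,0]]]'

```text
clock: 20.4
eef_pos: [0.5037, 0.123, 0.0693]
orientation: [2.526, 1.862, 0.003]
ft_force: [1.3, -1.4, 1.8]
opening: 0.0101
gripper_force: 45.0
```

drive_tool --rows '[[[0,3,0,0,0,0],[0,3,0,0,0,0],[0,3,0,0,0,0],[0,0,0,0,0,0]]]'

```text
clock: 20.8
eef_pos: [0.5118, 0.1204, 0.0691]
orientation: [2.526, 1.863, 0.002]
ft_force: [1.2, -0.2, 2.5]
opening: 0.0092
gripper_force: 45.0
```

```bash
cat >> h.py <<'E'
def box():
    s=arm.read_state(); d=np.array(s["eef_pos"])[:2]-[.6446,.0783]
    print(s["clock"],"box x,y of TCP mm",68+1e3*d@[.9555,-.2949],1e3*d@[.2949,.9555],"under",1e3*(s["eef_pos"][2]+.0071),"Fbox",s["ft_force"][:2]@np.array([.9555,-.2949]),s["ft_force"][:2]@np.array([.2949,.9555]),s["ft_force"][2],"T",s["torque"],"open",s["opening"])
E
python3 -c "from h import *;box()"
```

```text
20.8 box x,y of TCP mm -71.3355820420843 1.0658594701603263 under 76.2344627883187 Fbox 1.199116798622839 0.17208876171438248 2.547780612719616 T [-0.16728439 -0.24364236  0.06749231] open 0.009234273506239564
```

drive_tool --rows '[[[0,3,0,0,0,0],[0,3,0,0,0,0],[0,3,0,0,0,0],[0,0,0,0,0,0]]]'

```text
clock: 21.2
eef_pos: [0.5204, 0.1178, 0.0692]
orientation: [2.526, 1.863, 0.002]
ft_force: [1.0, 0.2, 2.6]
opening: 0.0096
gripper_force: 45.0
```

drive_tool --rows '[[[0,2,0,0,0,0],[0,2,0,0,0,0],[0,2,0,0,0,0],[0,0,0,0,0,0]]]'

```text
clock: 21.6
eef_pos: [0.5256, 0.1162, 0.069]
orientation: [2.526, 1.863, 0.001]
ft_force: [0.4, -0.9, 1.2]
opening: 0.0096
gripper_force: 45.0
```

```bash
python3 -c "from h import *;box()"
```

```text
21.6 box x,y of TCP mm -56.84033307308388 1.0834286592403188 under 76.12345206093903 Fbox 0.6628444050712277 -0.7230863739977789 1.1885044831738223 T [-0.02501909 -0.01786078 -0.01473095] open 0.00955765793398079
```

Edge is about 7 mm from the stop with no snag. I'm creeping up to the stop.

drive_tool --rows '[[[0,2,0,0,0,0],[0,2,0,0,0,0],[0,1,0,0,0,0],[0,0,0,0,0,0]]]'

```text
clock: 22.0
eef_pos: [0.5302, 0.1147, 0.069]
orientation: [2.527, 1.864, 0.001]
ft_force: [-1.2, -0.6, 1.8]
opening: 0.0096
gripper_force: 45.0
```

drive_tool --rows '[[[0,1,0,0,0,0],[0,1,0,0,0,0],[0,0,0,0,0,0]]]'

```text
clock: 22.3
eef_pos: [0.532, 0.1142, 0.069]
orientation: [2.527, 1.864, 0.001]
ft_force: [-0.3, 0.0, 1.4]
opening: 0.0097
gripper_force: 45.1
```

drive_tool --rows '[[[0,1,0,0,0,0],[0,1,0,0,0,0],[0,0,0,0,0,0]]]'

```text
clock: 22.6
eef_pos: [0.5324, 0.1138, 0.0685]
orientation: [-2.528, -1.865, 0.003]
ft_force: [-6.7, 0.2, 4.1]
opening: 0.0095
gripper_force: 45.0
```

```bash
python3 -c "from h import *;box()"
```

```text
22.6 box x,y of TCP mm -49.63265239364394 0.8477580338899315 under 75.56997270829636 Fbox -6.4672711913927605 -1.8249745788476057 4.103347731625145 T [0.11476064 0.73174303 0.06166913] open 0.009531201039369495
```

drive_tool --rows '[[[0,-0.5,1,0,0,0],[0,0,1,0,0,0],[0,0,0,0,0,0]]]'

```text
clock: 22.9
eef_pos: [0.5324, 0.1139, 0.0679]
orientation: [2.527, 1.865, -0.002]
ft_force: [-10.1, 0.6, 14.9]
opening: 0.0094
gripper_force: 45.0
```

drive_tool --rows '[[[0,0,1,0,0,0],[0,0,0,0,0,0],[0,0,0,0,0,0]]]'

```text
clock: 23.2
eef_pos: [0.5324, 0.1138, 0.0678]
orientation: [2.527, 1.865, -0.002]
ft_force: [-13.4, -0.3, 22.3]
opening: 0.0094
gripper_force: 45.0
```

```bash
python3 -c "
from h import *;box();s=arm.read_state();print(R.from_rotvec(s['orientation']).as_matrix())"
```

```text
23.2 box x,y of TCP mm -49.69496014339428 0.8787527461212008 under 74.93254086589214 Fbox -12.74181882421675 -4.203500405961819 22.251106560004303 T [-0.0655505   2.00932514 -0.0186622 ] open 0.009393552856526866
[[ 2.94623819e-01  9.55612972e-01 -8.07764593e-04]
 [ 9.55611714e-01 -2.94624767e-01 -1.58086328e-03]
 [-1.74868092e-03 -3.06149329e-04 -9.99998424e-01]]
```

drive_tool --rows '[[[0,-1.5,0,0,0,0],[0,0,0,0,0,0],[0,0,0,0,0,0]]]'

```text
clock: 23.5
eef_pos: [0.5325, 0.1139, 0.0679]
orientation: [2.525, 1.863, 0.001]
ft_force: [-7.8, -2.4, 17.3]
opening: 0.0097
gripper_force: 45.0
```

```bash
python3 - <<'E'
from h import *
np.set_printoptions(precision=4,suppress=True)
box(); s=arm.read_state(); print(s["qvel"])
im=arm.snapshot("side")[:,:,::-1]; cv2.imwrite("pics/side10.png",im); g=cv2.cvtColor(im,6)
a=g[255:295,130:180]; n,l,st,c=cv2.connectedComponentsWithStats((a<70).astype(np.uint8)); i=1+np.argmax(st[1:,4]); print("knob",st[i]+[130,255,0,0,0],c[i]+[130,255])
# left long edge of the cover vs deck: hand-eye offset removed; expected corners when flat on the deck
e=np.array([.9555,-.2949,0]);m=np.array([.2949,.9555,0]);h=np.array(s["eef_pos"])-[.003,.002,0];h[2]=.079
for x,y in((50,59),(-30,60),(-30,-60),(22.5,40),(22.5,-40),(67,40),(67,-40)):print(x,y,np.round(proj("side",h+e*x/1e3+m*y/1e3),1))
for L in cv2.createLineSegmentDetector().detect(g)[0][:,0]:
    if np.hypot(L[2]-L[0],L[3]-L[1])>18 and 100<min(L[0],L[2]) and max(L[0],L[2])<290 and 270<min(L[1],L[3])<375: print(np.round(L,1))
E
```

```text
23.5 box x,y of TCP mm -49.61908711371994 0.9033863056182199 under 74.9590202149883 Fbox -6.73344986980446 -4.5446670110454415 17.28444010491064 T [-0.2958  1.1454  0.0781] open 0.009744228699561703
[-0.0005 -0.0004 -0.0003  0.0019  0.0015  0.0017]
knob [ 133  255   47   40 1095] [161.3954 270.1763]
50 59 [141.4 323.2]
-30 60 [165.9 350.5]
-30 -60 [236.7 315.1]
22.5 40 [161.3 326.6]
22.5 -40 [207.5 304.8]
67 40 [147.9 312.8]
67 -40 [193.2 292.4]
[207.5 358.6 196.5 375. ]
[165.8 304.7 144.6 314.8]
[123.  316.7 165.4 297.7]
[173.3 305.9 150.5 316.5]
[174.2 310.3 154.  319.8]
[153.4 317.5 173.2 308.3]
[142.9 298.9 122.9 307.7]
[157.  320.9 174.6 312.2]
[233.8 304.5 204.2 319.1]
[119.2 301.6 138.2 293.2]
[179.7 363.8 224.  341.1]
[175.  344.4 194.1 335.1]
[138.1 295.7 120.7 303.4]
[224.  339.9 202.9 335.5]
[123.2 304.7 140.7 297. ]
[115.7 298.3 134.7 290.1]
[173.1 363.1 130.5 317. ]
[202.1 334.8 168.2 352.1]
[150.5 377.8 176.  365.2]
[138.5 321.5 163.8 348.8]
[134.2 292.8 116.7 300.1]
[120.6 362.4 104.2 341.7]
[101.6 322.1 113.1 336.1]
[263.2 362.  180.7 409.4]
[238.3 334.6 270.5 316.3]
[191.  301.5 215.7 290.8]
[273.8 321.8 276.1 353.3]
[147.  310.9 166.9 301.8]
[267.  287.4 286.9 289.4]
[112.3 357.2 101.  373.4]
[181.7 369.  230.1 343.4]
[247.9 325.2 225.3 337.6]
```

The stop has been reached and the cover lies flat, with its edges and slots within 2 px of the flat-on-deck prediction. I'm holding it with 17 N of push, so I'm handing in.

```bash
python3 -c "from bench import arm;print(arm.sign_off())"
```

```text
the job is handed in; nothing more can be done
None
```

I caught the flap's knob, slid the lamp cover's tongue home to the stop under the flap, and handed in with the gripper still pressing the cover flat at about 17 N; no verdict came back, and I did not re-check the knob (my last reading of it failed), the flap, the plunger or the vials at the end.

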